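# Take the glued picture frame out of the sprung jig

### The arm

A 6-joint arm with a two-finger parallel gripper is mounted at the origin on the work surface. World frame = base frame: x ahead of the robot, y to its left, z up, the work surface at z = 0. Lengths are in m, angles in degrees, forces in N, time in s.
With the tool pointing down it reaches from about 0.25 to 0.725 m from the base axis. Payload 9.7 kg.
Tool frame: the origin (TCP) lies midway between the tips of the shut fingers; the grasp point (between the pads) lies 19 mm behind it; z points along the fingers, x is the direction in which the jaws open and shut, and the axes are right-handed (so a half turn about z gives the same grasp; the last joint's range is limited). The gripper opens to 85 mm and grips with 20 to 120 N. Pads are 22 mm wide; open, the fingers measure 114 mm over their backs; the gripper's body (76 mm by 85 mm) begins 54 mm behind the grasp point. The pads swing forward as they close: fully open they stand 13 mm farther back than shut.
Start: joints at [67.724, 4.979, 10.078, 95.1, 0, 90], TCP at [0.208, 0.509, 0.231] pointing down, gripper open.
Joint ranges: [-179.16, 179.16], [-48.56, 103.87], [-65.8, 70.77], [-126.05, 130.52], [-82.76, 87.17], [-180, 180]. Speed limits (degrees/s): [127.2, 127.2, 147.25, 180, 180, 180].

### API

Orientations are given as [roll, pitch, yaw] about the fixed x, y, z axes, in that order (R = Rz(yaw) Ry(pitch) Rx(roll)).
In Python, from workcell import bot, optics gives the robot as it stands.
- The arm moves only by the shell command python3 -m creep 'ROWS' [FORCE]. ROWS is JSON, a list of rows, each a list of 7 numbers: the shift along the tool's x, y, z in m, then the turn, a rotation vector about the tool's x, y, z in rad, then the opening, from 0 (shut) to 1 (fully open). A call has 1 to 8 rows; each row is the pose to reach, as a shift and turn from the pose commanded when the call began, along the tool's axes at that moment; what a row does not reach only later rows make up. A row lasts 1/10 s, in which the tool goes at most 50 mm and 8.59 degrees, less where a joint would pass 70% of its speed; a pose out of reach is approached as far as the arm can. A call with a gripper value outside its range is refused whole. The fingers move at their own pace and stop on an object; FORCE is the grip in N (left out, the last holds). Time passes only in rows, so rows that repeat a pose let the fingers close. It gives the time, the measured TCP pose, the force and the opening at its end, in the units of the state.
- bot.get_obs(): the state, without advancing time (a new reading comes with each control period).
- optics.camera(name): name is "scene" or "top" or "wrist"; returns the picture (480x640x3 uint8, red, green, blue); there is no depth.
- optics.camera_params(name): a dict with "camera_matrix" (3x3 intrinsics, pixels), "R" (3x3) and "t" (3): a world point X has camera coordinates R X + t; the wrist camera has in their place "mount" (4x4, takes a point from camera to tool coordinates, whose origin is the TCP and whose axes are the tool frame's). Camera axes: x right, y down, z forward; pixel columns grow to the right and rows downward; lengths in m; the calibration is good to about 2 mm. A picture is of the moment at which its call begins: read the wrist's pose just before it. camera_params takes no time and is no camera call.
- bot.job_done(): hands the job in, once; it reports no verdict.
The state is a dict: "time": time; "q": joint angles; "qd": joint speeds; "joint_efforts": joint torques, N m; "ee_pos": TCP position; "tcp_rot": TCP orientation; "wrist_force": force on the tool from outside, world axes, zero at the start; "torque": the same for the moment, N m; "opening": finger opening in m.
Only numpy, scipy, OpenCV 4.12 (cv2) and the standard library are available. Lean on these libraries where they do the work, as an engineer would, in place of code of your own. Each camera call takes 0.05 s, during which the arm holds its last target.

### The job

The glue on the dark wooden picture frame has set. Lift the jig's sprung clamp by its red handle until it stays open by itself, then let go of it, lift the frame out of the jig and lay it down gently, flat on the floor of the blue tray. Leave the clamp standing open, and do not disturb the can, bottle, plate and carton.

Things in the scene. Friction and masses are not known exactly. Their poses are not given: they have to be found in the camera images.
- jig: Fixed plywood framing jig. Origin: centre of the underside of its board (250 x 250, 18 mm thick); x from open front to rear hinge, z up. Battens carry the frame: underside 28 mm, top 50 mm above the table. Black stops (up to 36 mm) stand 3.5 mm before and behind the frame near its corners, at x +-79.5, y +-85 mm: it comes out straight up. Hinge cheeks at y +-60 mm, up to 80 mm high.
- clamp_arm (a joint): Clamp arm angle, rad. 0: shut, its foot pressing on the frame's rear bar; grows as the handle swings up and to the rear; stop at 1.75, handle above and just behind the hinge. An over-centre spring shuts it if let go below about 1.2; above that it throws it open to the stop, where it stays. Lifting takes about 6 N at the handle at first; past that point it pulls rearward with up to 5 N.
- clamp_handle (a point): Centre of the arm's red round handle bar, 16 mm thick, 98 mm long along the jig's y, between two steel side rods (10 mm thick, y +-49 mm) that run back to the hinge. The arm is open between handle and foot. Shut: 85 mm above the table, 30 mm in front of the jig's centre, over the frame's opening, 27 mm free between the bar and the level of the frame's top. Axes turn with the arm.
- clamp_hinge (a point): Middle of the clamp's hinge axis, 105 mm behind the jig's centre, 65 mm above the table; axes as the jig's. With the arm at angle q the handle's centre lies 136.5 mm from it, at an elevation of q + 0.147 rad from the direction hinge-to-front (jig -x), turning upward. Behind it a spring strut stands on a 60 mm wide tail of the board that ends 168 mm behind the jig's centre.
- frame_center (a point): Centre (half-way up, in the opening) of the loose dark wooden picture frame: empty, 140 mm along x, 180 mm along y, 22 mm high, about 0.18 kg; bars 20 mm wide, opening 100 x 140 mm. It lies flat in the jig, axes along the jig's. A good grip is across the middle of its front bar (60 mm along frame -x from the centre), free on both sides.
- tray_floor (a point): Centre of the inner floor (5 mm above the table) of the fixed blue tray: open-topped, 240 x 240 mm inside, walls 5 mm thick, rim 22 mm above the table. Axes along its walls, z up.
- can_center (a point): Centre of a drinks can, 66 mm in diameter and 120 mm high; leave alone.
- water_center (a point): Centre of a small water bottle, 64 mm in diameter and 150 mm high; leave alone.
- plate_center (a point): Centre of a white plate, 170 mm in diameter and 20 mm high; leave alone.
- carton_center (a point): Centre of a cardboard carton, 140 x 200 mm and 60 mm high; leave alone.
- frame: The picture frame itself, as frame_center, but with its origin 11 mm lower, at the level of its underside.

How it is judged:
By the outcome, as a careful person would: the job done as asked, in the order asked, and still so for the second after the job is handed in, with the robot touching nothing.
It also fails if it takes over 56 s, if anything falls off the work surface, if the arm or the gripper's body presses on something with over 40 N, if the wrist force passes 120 N, or if a joint passes its speed limit or range.

## Working session

There is one attempt and no reset: what is moved stays moved. The work goes in short steps, Python scripts to look and compute and a shell command to move; the robot and the scene stay as the last step left them, time stands still between calls to the robot, and variables do not carry over. Pictures are saved under pics/ and viewed, and the job is handed in when it is done.

```bash
ls; mkdir -p pics
python3 - <<'E'
from workcell import bot, optics
import cv2
o=bot.get_obs(); print(o)
for n in ("scene","top","wrist"):
    p=optics.camera_params(n); print(n,{k:v for k,v in p.items()})
    cv2.imwrite(f"pics/{n}0.png",optics.camera(n)[:,:,::-1])
E
```

```text
pics
{'time': 0.0, 'q': array([ 6.77228409e+01,  5.01172803e+00,  1.00331961e+01,  9.51002417e+01,
       -1.23008897e-03,  8.99995108e+01]), 'qd': array([ 0.02591864, -0.02577689,  0.06961415, -0.03292305,  0.06494637,
       -0.07132141]), 'joint_efforts': array([ 5.52146521e-04, -5.20388067e+01,  4.64802110e+01,  1.63085887e-02,
        1.81069081e-04, -2.50092619e-06]), 'ee_pos': array([0.20841216, 0.5087228 , 0.23056579]), 'tcp_rot': array([1.79998771e+02, 7.87736450e-02, 6.77233300e+01]), 'wrist_force': array([-0.30782025, -0.14531859,  0.60252615]), 'torque': array([ 0.01886108, -0.04735003, -0.01434709]), 'opening': 0.08541947735846951}
scene {'camera_matrix': array([[433.67947283,   0.        , 317.47885211],
       [  0.        , 433.67947283, 235.03201945],
       [  0.        ,   0.        ,   1.        ]]), 'R': array([[ 0.8091105 ,  0.58753448,  0.01197645],
       [ 0.35443396, -0.47164243, -0.80742181],
       [-0.46873955,  0.65753833, -0.58985302]]), 't': array([-0.48780686, -0.15965606,  1.51485834])}
top {'camera_matrix': array([[555.87607342,   0.        , 324.15442507],
       [  0.        , 555.87607342, 242.99135711],
       [  0.        ,   0.        ,   1.        ]]), 'R': array([[ 0.02832781, -0.99957988, -0.0061318 ],
       [-0.99753727, -0.02787511, -0.0643613 ],
       [ 0.06416334,  0.00793992, -0.99790782]]), 't': array([-0.00856073,  0.62572669,  1.59909194])}
wrist {'camera_matrix': array([[387.30964594,   0.        , 320.79192456],
       [  0.        , 387.30964594, 237.27620757],
       [  0.        ,   0.        ,   1.        ]]), 'mount': array([[ 9.99999476e-01,  8.08617183e-04, -6.28565757e-04,
        -1.16503965e-05],
       [-5.88187305e-04,  9.55841974e-01,  2.93880546e-01,
        -7.47522307e-02],
       [ 8.38446393e-04, -2.93880022e-01,  9.55841948e-01,
        -1.42099869e-01],
       [ 0.00000000e+00,  0.00000000e+00,  0.00000000e+00,
         1.00000000e+00]])}
```

View pics/top0.png

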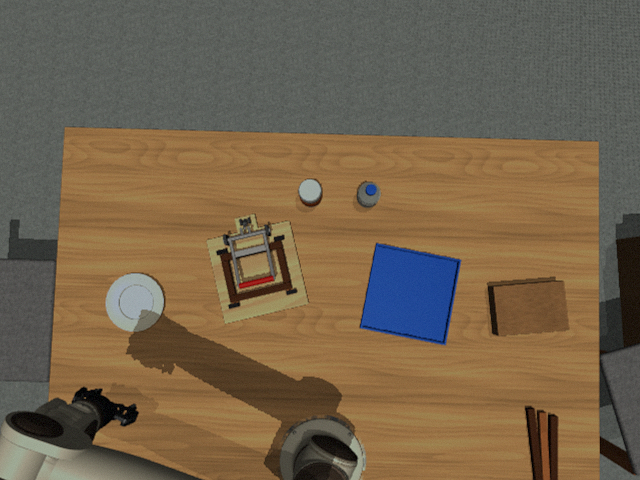

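View pics/scene0.png

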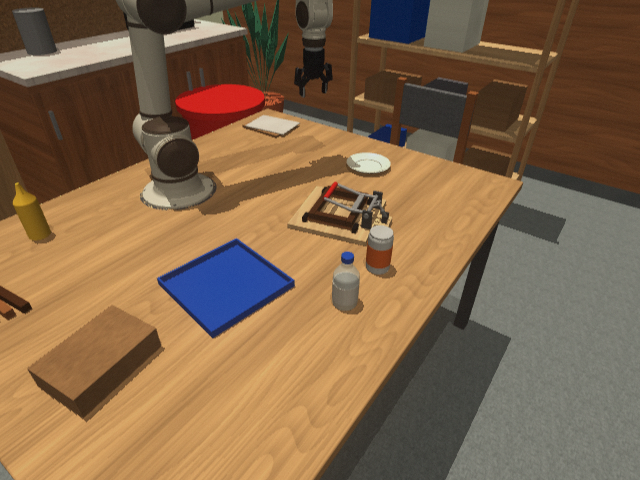

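View pics/wrist0.png

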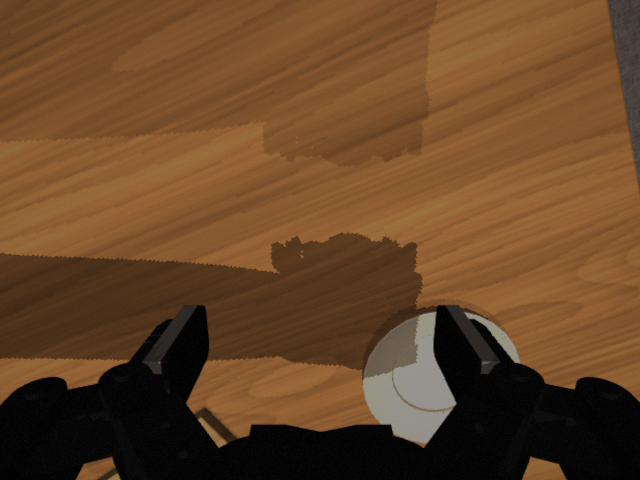

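The top view shows the jig around (257,271) with its front facing the robot, the red handle at (257,283) and the tray at (411,294). The scene view agrees. I'll measure by colour masks.

```bash
cat > h.py <<'E'
import numpy as np, cv2
from workcell import bot, optics
from scipy.spatial.transform import Rotation as Ro
def P(n): p=optics.camera_params(n); return p["camera_matrix"],p["R"],p["t"]
def ray(n,uv,z):
    K,R,t=P(n); uv=np.atleast_2d(np.array(uv,float))
    d=(R.T@np.linalg.inv(K)@np.c_[uv,np.ones(len(uv))].T).T
    c=-R.T@t; s=(z-c[2])/d[:,2]; return c+s[:,None]*d
def proj(n,X):
    K,R,t=P(n); x=(K@(R@np.atleast_2d(X).T+t[:,None])).T; return x[:,:2]/x[:,2:]
def big(m):
    c,_=cv2.findContours(m.astype(np.uint8),cv2.RETR_EXTERNAL,cv2.CHAIN_APPROX_NONE)
    return max(c,key=cv2.contourArea)[:,0]
def rect(X):
    r=cv2.minAreaRect((X[:,:2]*1000).astype(np.float32)); return r
E
python3 - <<'E'
from h import *
im=cv2.imread("pics/top0.png"); hsv=cv2.cvtColor(im,cv2.COLOR_BGR2HSV); H,S,V=[hsv[...,i].astype(int) for i in range(3)]
b=(H>105)&(H<130)&(S>150)
b[:, :340]=0
c=big(b); print("tray at rim",rect(ray("top",c,.022)), "floor", rect(ray("top",c,.005)))
r=((H<8)|(H>172))&(S>150)&(V>120); r[:200]=0; r[330:]=0; r[:,:200]=0; r[:,320:]=0
c=big(r); print(len(c),c.mean(0)); print("handle",rect(ray("top",c,.091)))
crop=im[190:340,190:330]; cv2.imwrite("pics/crop.png",cv2.resize(crop,None,fx=4,fy=4,interpolation=cv2.INTER_NEAREST))
for p in [(230,250),(215,250),(220,312),(300,295),(190,250),(265,232)]: print(p,hsv[p[1],p[0]])
E
```

```text
tray at rim ((486.8518371582031, -243.12564086914062), (249.33323669433594, 247.21981811523438), 80.4355697631836) floor ((486.4834899902344, -245.64637756347656), (251.95953369140625, 249.82382202148438), 80.4355697631836)
73 [255.73972603 281.90410959]
handle ((507.695068359375, 195.1268768310547), (13.18188190460205, 96.79319763183594), 14.846385955810547)
(230, 250) [ 25  83 126]
(215, 250) [ 27  96 152]
(220, 312) [ 16 137 151]
(300, 295) [ 26  93 161]
(190, 250) [ 16 140 151]
(265, 232) [26 25 82]
```

View pics/crop.png

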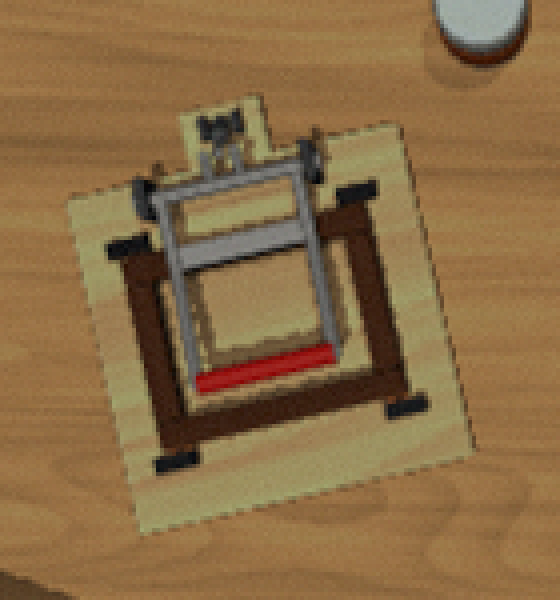

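The crop shows the board corners, the dark frame's outer corners and the red handle clearly. I'll cross-check them in both views.

Run:
```python
from h import *
def fr(uv,z,n="top"):
    X=ray(n,uv,z); print(X[:,:2].round(4).tolist(), "c",X.mean(0).round(4),"edges",[round(float(np.linalg.norm(X[i]-X[i-1])),4) for i in range(4)]);return X
f=lambda l:[(a/4+190-.4,b/4+190-.4) for a,b in l]
X=fr(f([(67,198),(400,123),(474,452),(142,533)]),.018)
fx=(X[0]+X[1]-X[2]-X[3]); print("yaw",np.degrees(np.arctan2(fx[1],fx[0])))
fy=(X[0]+X[3]-X[1]-X[2]); print("yaw",np.degrees(np.arctan2(-fy[0],fy[1])))
Y=fr(f([(121,260),(366,202),(408,394),(164,448)]),.05)
fx=(Y[0]+Y[1]-Y[2]-Y[3]); print("yaw",np.degrees(np.arctan2(fx[1],fx[0])))
yaw=np.radians(14); 
c=X.mean(0); c[2]=0
R=Ro.from_euler('z',yaw).as_matrix()
# overlay check on the scene camera
im=cv2.imread("pics/scene0.png"); 
hsv=cv2.cvtColor(im,cv2.COLOR_BGR2HSV);H,S,V=[hsv[...,i].astype(int) for i in range(3)]
r=((H<8)|(H>172))&(S>150); m=np.zeros_like(r); m[170:215,310:360]=1; cc=big(r&m)
print("scene handle px",cc.mean(0),"pred",proj("scene",c+R@np.array([-.03,0,.085])), "top pred",proj("top",c+R@np.array([-.03,0,.085])))
b=(H>105)&(H<130)&(S>150); m[:]=0;m[220:350,140:310]=1
cc=big(b&m); q=rect(ray("scene",cc,.022)); print("tray scene",q)
for p in [(-.125,-.125,.018),(-.125,.125,.018),(.125,-.125,.018)]:
    cv2.circle(im,tuple(proj("scene",c+R@np.array(p))[0].astype(int)),2,(0,255,0),-1)
for p in [(-.07,-.09,.05),(-.07,.09,.05),(.07,-.09,.05),(-.03,.049,.085),(-.03,-.049,.085)]:
    cv2.circle(im,tuple(proj("scene",c+R@np.array(p))[0].astype(int)),2,(255,255,0),-1)
cv2.imwrite("pics/sc.png",cv2.resize(im[160:260,270:410],None,fx=5,fy=5))
```

```text
[[0.6276, 0.3535], [0.6894, 0.112], [0.4516, 0.0507], [0.3864, 0.289]] c [0.5388 0.2013 0.018 ] edges [0.2497, 0.2492, 0.2456, 0.2471]
yaw 14.71852880034724
yaw 14.81449098416825
[[0.5822, 0.3059], [0.6286, 0.1322], [0.4927, 0.0978], [0.4495, 0.2699]] c [0.5383 0.2014 0.05  ] edges [0.1375, 0.1798, 0.1403, 0.1775]
yaw 14.684572105700875
scene handle px [329.20930233 191.20930233] pred [[330.15500639 190.44067507]] top pred [[256.45934971 281.20795101]]
tray scene ((492.3625183105469, -247.76817321777344), (248.99447631835938, 252.3571319580078), 80.81371307373047)
```

View pics/sc.png

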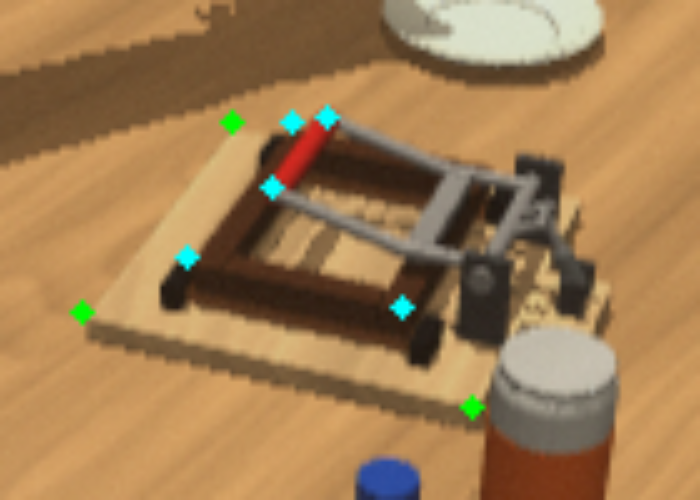

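The two views agree within about 3 mm: jig centre is near (0.5385, 0.201) with yaw 14.75°, and the tray is near (0.488, -0.245). Next I'll move above the handle for a wrist look.

```bash
cat >> h.py <<'E'
JC=np.array([.5385,.2013,0]); JY=14.75
def jig(p): return JC+Ro.from_euler('z',JY,degrees=True).apply(p)
def tojig(X): return Ro.from_euler('z',-JY,degrees=True).apply(np.array(X)-JC)
def handle(q): e=q+.147; return [.105-.1365*np.cos(e),0,.065+.1365*np.sin(e)]
def go(pos,rpy,base=None):
    """shift and rotvec in the current tool axes to TCP pos, rpy deg"""
    o=bot.get_obs(); R0=Ro.from_euler('xyz',o["tcp_rot"],degrees=True); R1=Ro.from_euler('xyz',rpy,degrees=True)
    return R0.inv().apply(np.array(pos)-o["ee_pos"]).round(4),(R0.inv()*R1).as_rotvec().round(4)
E
python3 -c "
from h import *
h=jig(handle(0)); print(h); h[2]=.165; print(go(h,[180,0,14.75]))"
```

```text
[0.5094617  0.19365485 0.08499331]
(array([-0.1774,  0.398 ,  0.0659]), array([5.000e-04, 1.000e-03, 9.245e-01]))
```

```bash
python3 -m creep '[[-0.018,0.04,0.0,0,0,0.1,1],[-0.036,0.08,0.0,0,0,0.2,1],[-0.054,0.12,0.0,0,0,0.3,1],[-0.071,0.16,0.0,0,0,0.4,1],[-0.089,0.2,0.0,0,0,0.51,1],[-0.107,0.24,0.0,0,0,0.62,1],[-0.125,0.28,0.0,0,0,0.72,1],[-0.142,0.32,0.01,0,0,0.82,1]]' 25
python3 -c "
from h import *
h=jig(handle(0)); h[2]=.165; print(go(h,[180,0,14.75]))"
```

```text
time: 0.95
ee_pos: [0.4521, 0.2549, 0.2222]
tcp_rot: [-180.0, -0.1, 20.5]
wrist_force: [1.9, 1.3, 0.3]
opening: 0.0854
(array([0.0322, 0.0775, 0.0573]), array([-0.0004, -0.0019,  0.1004]))
```

```bash
python3 -m creep '[[0.011,0.026,0.019,0,0,0.035,0.5],[0.022,0.052,0.038,0,0,0.07,0.5],[0.033,0.079,0.056,0,0,0.104,0.5],[0.033,0.079,0.056,0,0,0.104,0.5],[0.033,0.079,0.056,0,0,0.104,0.5],[0.033,0.079,0.056,0,0,0.104,0.5]]'
python3 - <<'E'
from h import *
o=bot.get_obs(); im=optics.camera("wrist")[:,:,::-1]; cv2.imwrite("pics/w1.png",im)
h=jig(handle(0)).copy(); print(o["ee_pos"],o["tcp_rot"])
p=optics.camera_params("wrist"); M=p["mount"];K=p["camera_matrix"]
R=Ro.from_euler('xyz',o["tcp_rot"],degrees=True).as_matrix()@M[:3,:3]; c=o["ee_pos"]+Ro.from_euler('xyz',o["tcp_rot"],degrees=True).apply(M[:3,3])
hsv=cv2.cvtColor(np.ascontiguousarray(im),cv2.COLOR_BGR2HSV);H,S,V=[hsv[...,i].astype(int) for i in range(3)]
r=((H<8)|(H>172))&(S>140)&(V>60)
cc=big(r); print(cv2.minAreaRect(cc.astype(np.float32)), cv2.contourArea(cc.astype(np.float32)))
d=(R@np.linalg.inv(K)@np.c_[cc,np.ones(len(cc))].T).T
X=c+d*((.087-c[2])/d[:,2])[:,None]; rr=rect(X); print(rr)
ctr=np.array([*rr[0],0])/1000; print("handle in jig",tojig(ctr), "pred",h)
E
```

```text
time: 1.55
ee_pos: [0.5094, 0.1946, 0.166]
tcp_rot: [-180.0, -0.0, 14.8]
wrist_force: [0.4, 0.7, -0.4]
opening: 0.0426
[0.50941609 0.19461428 0.16595206] [-1.79984536e+02 -3.61834909e-02  1.48286415e+01]
((317.0, 244.0), (26.0, 160.0), 0.0) 3928.0
((507.4769592285156, 193.33938598632812), (15.791391372680664, 101.52044677734375), 15.263006210327148)
handle in jig [-0.03202749  0.00020025  0.        ] pred [0.5094617  0.19365485 0.08499331]
```

View pics/w1.png

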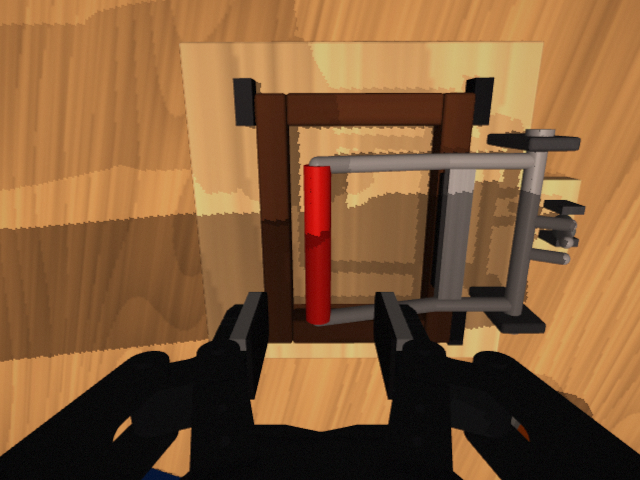

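The wrist view shows the red bar at (317,244), about 2 mm from prediction and aligned with the jaws. I'll descend and grip.

```bash
python3 -m creep '[[-0.001,0.001,0.02,0,0,0,0.5],[-0.001,0.001,0.04,0,0,0,0.5],[-0.001,0.001,0.06,0,0,0,0.5],[-0.001,0.001,0.08,0,0,0,0.5],[-0.001,0.001,0.09,0,0,0,0.5],[-0.001,0.001,0.1,0,0,0,0.5],[-0.001,0.001,0.1,0,0,0,0.5]]' 25
python3 -m creep '[[0,0,0,0,0,0,0.1],[0,0,0,0,0,0,0],[0,0,0,0,0,0,0],[0,0,0,0,0,0,0],[0,0,0,0,0,0,0]]' 25
python3 - <<'E'
from h import *
cv2.imwrite("pics/w2.png",optics.camera("wrist")[:,:,::-1])
# arc table in tool axes relative to handle(0): tool x=jig x, tool z=down; hinge relative
h0=np.array(handle(0))
for q in np.arange(0.1,1.75,.1):
    d=np.array(handle(q))-h0; print(round(q,2),d[[0,2]].round(4))
E
```

```text
time: 2.3
ee_pos: [0.5084, 0.1931, 0.0647]
tcp_rot: [180.0, 0.1, 14.8]
wrist_force: [-0.3, -0.5, -0.1]
opening: 0.0428
time: 2.8
ee_pos: [0.5079, 0.1927, 0.0663]
tcp_rot: [-180.0, 0.1, 14.8]
wrist_force: [-9.1, -0.3, 6.4]
opening: 0.0151
0.1 [0.0027 0.0134]
0.2 [0.0067 0.0264]
0.3 [0.0119 0.039 ]
0.4 [0.0184 0.051 ]
0.5 [0.0261 0.0623]
0.6 [0.0349 0.0728]
0.7 [0.0446 0.0823]
0.8 [0.0553 0.0908]
0.9 [0.0668 0.0982]
1.0 [0.0789 0.1044]
1.1 [0.0916 0.1094]
1.2 [0.1047 0.1131]
1.3 [0.1182 0.1155]
1.4 [0.1318 0.1165]
1.5 [0.1454 0.1161]
1.6 [0.159  0.1144]
1.7 [0.1723 0.1113]
```

View pics/w2.png

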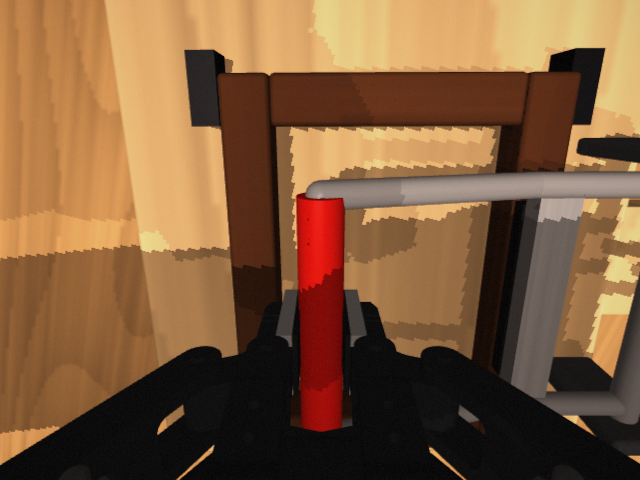

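The bar sits centred between the pads, with an opening of 15 mm. I'll lift along the arc.

```bash
python3 -m creep '[[0,0,-0.007,0,0,0,0],[0.002,0,-0.0134,0,0,0,0],[0.0036,0,-0.02,0,0,0,0],[0.0057,0,-0.0264,0,0,0,0],[0.0082,0,-0.0328,0,0,0,0],[0.011,0,-0.039,0,0,0,0],[0.014,0,-0.045,0,0,0,0],[0.0174,0,-0.051,0,0,0,0]]' 25
python3 -c "
from h import *
o=bot.get_obs();print(tojig(o['ee_pos']),handle(.4),o['wrist_force'])"
```

```text
time: 3.65
ee_pos: [0.5235, 0.1968, 0.1165]
tcp_rot: [-180.0, 0.3, 14.8]
wrist_force: [-15.5, -1.2, -0.3]
opening: 0.0154
[-0.01566902 -0.00051678  0.11646974] [np.float64(-0.011583113697514233), 0, np.float64(0.13599737742052498)] [-15.53426582  -1.22302719  -0.2764682 ]
```

```bash
python3 -m creep '[[0.0017,0,-0.0058,0,0,0,0],[0.0057,0,-0.0113,0,0,0,0],[0.01,0,-0.0166,0,0,0,0],[0.0145,0,-0.0218,0,0,0,0],[0.0193,0,-0.0267,0,0,0,0],[0.0242,0,-0.0313,0,0,0,0],[0.0294,0,-0.0357,0,0,0,0],[0.0349,0,-0.0398,0,0,0,0]]' 25
python3 -c "
from h import *
o=bot.get_obs();print(tojig(o['ee_pos']),handle(.8),o['wrist_force'])
h0=np.array(handle(.8))
for q in np.arange(.85,1.7,.05): d=np.array(handle(q))-h0; print(round(q,2),d[[0,2]].round(4))"
```

```text
time: 4.45
ee_pos: [0.5567, 0.2057, 0.1593]
tcp_rot: [-180.0, 0.2, 14.8]
wrist_force: [-26.5, -5.2, 22.9]
opening: 0.0148
[ 0.01867941 -0.00037956  0.15931765] [np.float64(0.025267522437178627), 0, np.float64(0.17579251789581368)] [-26.47642712  -5.24395009  22.8693803 ]
0.85 [0.0056 0.0038]
0.9 [0.0115 0.0074]
0.95 [0.0175 0.0107]
1.0 [0.0236 0.0136]
1.05 [0.0299 0.0163]
1.1 [0.0363 0.0186]
1.15 [0.0428 0.0206]
1.2 [0.0494 0.0223]
1.25 [0.0561 0.0237]
1.3 [0.0629 0.0247]
1.35 [0.0697 0.0253]
1.4 [0.0765 0.0257]
1.45 [0.0833 0.0257]
1.5 [0.0901 0.0253]
1.55 [0.0969 0.0246]
1.6 [0.1037 0.0236]
1.65 [0.1103 0.0222]
```

The force is mostly radial, about 34 N outward, so the real arc lies a few mm further out. I'll shift out and see the effect before going on.

```bash
python3 -m creep '[[-0.001,0,-0.0015,0,0,0,0],[-0.002,0,-0.003,0,0,0,0],[-0.002,0,-0.003,0,0,0,0]]' 25
python3 -c "
from h import *
o=bot.get_obs();print(tojig(o['ee_pos']),o['wrist_force'])"
```

```text
time: 4.75
ee_pos: [0.5575, 0.2059, 0.1601]
tcp_rot: [-180.0, -0.0, 14.8]
wrist_force: [-6.2, 1.5, 1.5]
opening: 0.015
[ 0.0194977  -0.00040501  0.16007514] [-6.20310859  1.48415957  1.45916841]
```

```bash
python3 -m creep '[[0.0056,0,-0.0039,0,0,0,0],[0.0115,0,-0.0075,0,0,0,0],[0.0175,0,-0.0108,0,0,0,0],[0.0236,0,-0.0138,0,0,0,0]]' 25
python3 -c "
from h import *
o=bot.get_obs();print(tojig(o['ee_pos']),o['wrist_force'])"
```

```text
time: 5.15
ee_pos: [0.5799, 0.2118, 0.1751]
tcp_rot: [-180.0, -0.0, 14.8]
wrist_force: [-7.7, -0.1, 5.7]
opening: 0.015
[ 0.04270959 -0.00036159  0.1750578 ] [-7.65273684 -0.08677864  5.65602038]
```

```bash
python3 -m creep '[[0.0063,0,-0.003,0,0,0,0],[0.0127,0,-0.0055,0,0,0,0],[0.0192,0,-0.0077,0,0,0,0],[0.0258,0,-0.0095,0,0,0,0]]' 25
python3 -c "
from h import *
o=bot.get_obs();print(tojig(o['ee_pos']),o['wrist_force'])"
```

```text
time: 5.55
ee_pos: [0.6058, 0.2187, 0.1838]
tcp_rot: [-180.0, -0.1, 14.8]
wrist_force: [-5.5, 0.8, 5.7]
opening: 0.0149
[ 0.06947896 -0.00034993  0.18377992] [-5.45140531  0.810666    5.67250756]
```

```bash
python3 -m creep '[[0.0067,0,-0.0016,0,0,0,0],[0.0135,0,-0.0027,0,0,0,0],[0.0203,0,-0.0034,0,0,0,0],[0.0271,0,-0.0039,0,0,0,0]]' 25
python3 -c "
from h import *
o=bot.get_obs();print(tojig(o['ee_pos']),o['wrist_force'],o['q'])"
```

```text
time: 5.95
ee_pos: [0.6322, 0.2257, 0.1863]
tcp_rot: [-180.0, -0.0, 14.8]
wrist_force: [-1.3, 4.6, 0.3]
opening: 0.0149
[ 0.09686169 -0.0003071   0.18629571] [-1.26678725  4.62674588  0.26426982] [1.96333715e+01 2.16691040e+01 2.48890272e+01 9.31878864e+01
 2.19304497e-02 9.48380640e+01]
```

```bash
python3 -m creep '[[0.0068,0,0,0,0,0,0],[0.0136,0,0.0004,0,0,0,0],[0.0204,0,0.0011,0,0,0,0],[0.0272,0,0.0021,0,0,0,0],[0.0272,0,0.0021,0,0,0,0]]' 25
python3 -c "
from h import *
o=bot.get_obs();print(tojig(o['ee_pos']),o['wrist_force'],o['q'])"
```

```text
time: 6.45
ee_pos: [0.6591, 0.2328, 0.183]
tcp_rot: [-180.0, -0.0, 14.8]
wrist_force: [1.7, 5.1, -2.0]
opening: 0.0151
[ 0.12464466 -0.00024283  0.18302169] [ 1.70810689  5.07956657 -2.03619479] [1.94443136e+01 2.60067370e+01 3.02914369e+01 9.42650230e+01
 2.30221108e-02 9.46480855e+01]
```

```bash
python3 -m creep '[[0,0,0,0,0,0,0.3],[0,0,0,0,0,0,0.6],[0,0,0,0,0,0,0.8],[0,0,0,0,0,0,0.8],[0,0,0,0,0,0,0.8],[0,0,0,0,0,0,0.8]]' 25
python3 - <<'E'
from h import *
o=bot.get_obs();print(o['wrist_force'])
cv2.imwrite("pics/w3.png",optics.camera("wrist")[:,:,::-1])
E
```

```text
time: 7.05
ee_pos: [0.6576, 0.232, 0.1845]
tcp_rot: [180.0, 0.0, 14.8]
wrist_force: [0.3, 0.9, -0.7]
opening: 0.0683
[ 0.33028114  0.90159002 -0.65550077]
```

View pics/w3.png

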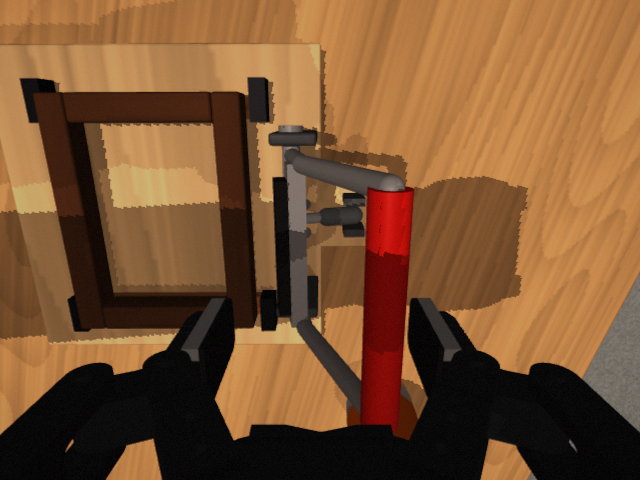

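The clamp is at its stop, with the red bar standing free between the fingers. I'll withdraw upward, then go over the front bar.

```bash
python3 -m creep '[[0,0,-0.02,0,0,0,0.8],[0,0,-0.045,0,0,0,0.8],[0,0,-0.075,0,0,0,0.8],[-0.03,0,-0.08,0,0,0,0.8],[-0.07,0,-0.08,0,0,0,0.8],[-0.11,0,-0.08,0,0,0,0.7],[-0.15,0,-0.08,0,0,0,0.6],[-0.187,0,-0.08,0,0,0,0.6]]' 25
python3 -m creep '[[0,0,0.03,0,0,0,0.6],[0,0,0.07,0,0,0,0.6],[0,0,0.12,0,0,0,0.6],[0,0,0.13,0,0,0,0.6],[0,0,0.13,0,0,0,0.6],[0,0,0.13,0,0,0,0.6]]' 25
cat >> h.py <<'E'
def wcam(o):
    p=optics.camera_params("wrist"); M=p["mount"];K=p["camera_matrix"]; A=Ro.from_euler('xyz',o["tcp_rot"],degrees=True).as_matrix()
    return K,A@M[:3,:3],o["ee_pos"]+A@M[:3,3]
def wray(o,uv,z):
    K,R,c=wcam(o); uv=np.atleast_2d(np.array(uv,float)); d=(R@np.linalg.inv(K)@np.c_[uv,np.ones(len(uv))].T).T
    return c+d*((z-c[2])/d[:,2])[:,None]
E
python3 - <<'E'
from h import *
import pickle
o=bot.get_obs(); pickle.dump(o,open("o4.pkl","wb")); print(tojig(o["ee_pos"]),o["ee_pos"],o["wrist_force"])
cv2.imwrite("pics/w4.png",optics.camera("wrist")[:,:,::-1])
cv2.imwrite("pics/s4.png",optics.camera("scene")[:,:,::-1])
E
```

```text
time: 7.9
ee_pos: [0.4751, 0.1838, 0.2643]
tcp_rot: [-180.0, -0.0, 14.8]
wrist_force: [-0.5, 1.3, 0.8]
opening: 0.0514
time: 8.5
ee_pos: [0.4779, 0.1847, 0.1367]
tcp_rot: [-180.0, -0.2, 14.8]
wrist_force: [-0.2, -0.3, 0.1]
opening: 0.051
[-0.06281831 -0.0005919   0.13672614] [0.4779025  0.18473394 0.13672614] [-0.21524422 -0.30334417  0.13871235]
```

View pics/w4.png

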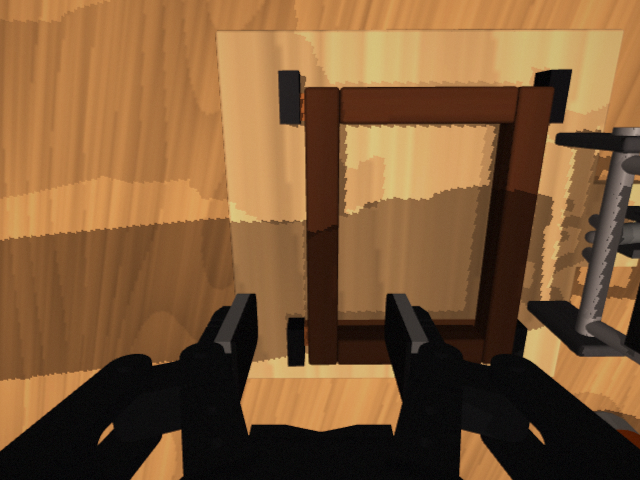

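View pics/s4.png

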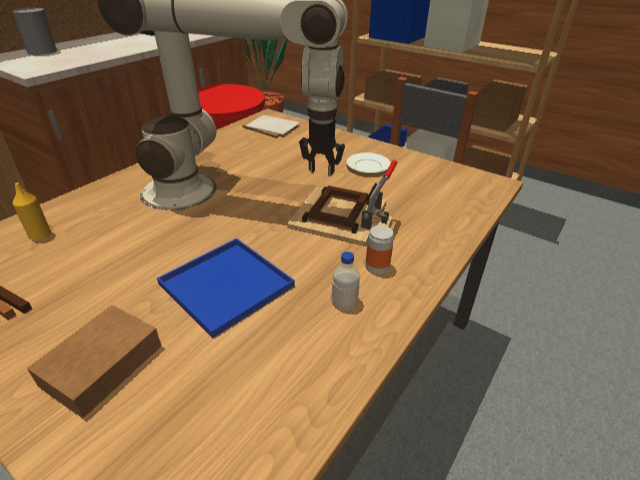

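The scene view shows the clamp standing open with the arm clear. In the wrist view the front bar spans columns 306–338 and rows 88–364. I'll measure it now.

Run:
```python
from h import *
import pickle; o=pickle.load(open("o4.pkl","rb"))
X=wray(o,[(306,88),(308,364),(339,88),(338,364),(555,88)],.05); print(X.round(4)); J=tojig(X); print(J.round(4))
m=X[:4].mean(0); print("mid",m,"sizes",np.linalg.norm(X[0]-X[1]),np.linalg.norm(X[0]-X[2]),np.linalg.norm(X[0]-X[4]))
d=X[0]-X[1]; yaw=np.degrees(np.arctan2(-d[0],d[1])); print("yaw",yaw)
print(go([m[0],m[1],.027],[180,0,14.8]))
# tray
im=cv2.imread("pics/top0.png");hsv=cv2.cvtColor(im,cv2.COLOR_BGR2HSV);H,S,V=[hsv[...,i].astype(int) for i in range(3)]
b=(H>105)&(H<130)&(S>150); b[:,:340]=0
print(cv2.boxPoints(rect(ray("top",big(b),.022))))
```

```text
[[0.4471 0.2704 0.05  ]
 [0.4919 0.0987 0.05  ]
 [0.4648 0.275  0.05  ]
 [0.5119 0.1039 0.05  ]
 [0.5803 0.3056 0.05  ]]
[[-0.0708  0.09    0.05  ]
 [-0.0712 -0.0874  0.05  ]
 [-0.0525  0.0901  0.05  ]
 [-0.0506 -0.0874  0.05  ]
 [ 0.067   0.0902  0.05  ]]
mid [0.4789126  0.18698476 0.05      ] sizes 0.1774392176238023 0.018237977850443173 0.1377965505509893
yaw 14.615353037860226
(array([ 0.0007, -0.0018,  0.11  ]), array([-0.0004, -0.0038, -0.0003]))
[[ 344.246   -345.5207 ]
 [ 588.0293  -386.5979 ]
 [ 629.45764 -140.73059]
 [ 385.67438  -99.65338]]
```

```bash
python3 -m creep '[[0.001,-0.002,0.02,0,0,0,0.6],[0.001,-0.002,0.045,0,0,0,0.6],[0.001,-0.002,0.07,0,0,0,0.6],[0.001,-0.002,0.09,0,0,0,0.6],[0.001,-0.002,0.1,0,0,0,0.6],[0.001,-0.002,0.108,0,0,0,0.6],[0.001,-0.002,0.108,0,0,0,0.6]]' 25
python3 -m creep '[[0,0,0,0,0,0,0.3],[0,0,0,0,0,0,0.2],[0,0,0,0,0,0,0.1],[0,0,0,0,0,0,0],[0,0,0,0,0,0,0]]' 25
python3 -m creep '[[0,0,0,0,0,0,0],[0,0,0,0,0,0,0],[0,0,0,0,0,0,0]]' 60
python3 - <<'E'
from h import *
cv2.imwrite("pics/w5.png",optics.camera("wrist")[:,:,::-1])
E
```

```text
time: 9.3
ee_pos: [0.4777, 0.1867, 0.0264]
tcp_rot: [-180.0, -0.0, 14.8]
wrist_force: [-0.5, -0.1, 0.2]
opening: 0.0513
time: 9.8
ee_pos: [0.4781, 0.1869, 0.0273]
tcp_rot: [-180.0, -0.1, 14.8]
wrist_force: [0.4, -0.3, 6.1]
opening: 0.0194
time: 10.1
ee_pos: [0.4782, 0.1869, 0.0275]
tcp_rot: [-180.0, -0.1, 14.8]
wrist_force: [-0.3, 1.0, 7.1]
opening: 0.0188
```

View pics/w5.png

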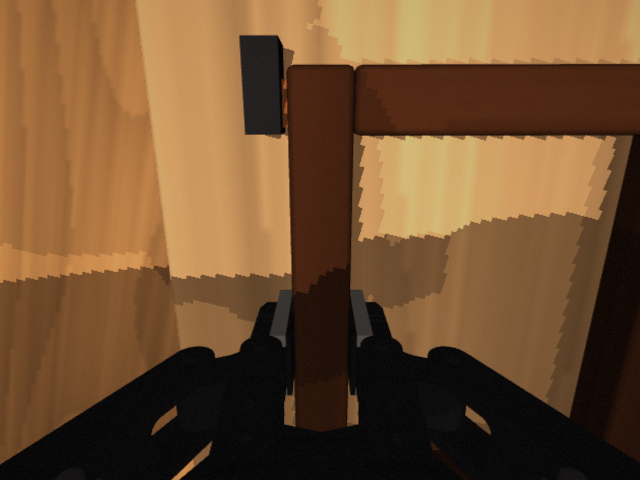

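The front bar is held square between the pads, with an opening of 18.8 mm. I'll lift straight up.

```bash
python3 -m creep '[[0,0,-0.004,0,0,0,0],[0,0,-0.01,0,0,0,0],[0,0,-0.018,0,0,0,0],[0,0,-0.028,0,0,0,0],[0,0,-0.04,0,0,0,0],[0,0,-0.055,0,0,0,0],[0,0,-0.07,0,0,0,0],[0,0,-0.085,0,0,0,0]]' 60
python3 -m creep '[[0,0,-0.015,0,0,0,0],[0,0,-0.03,0,0,0,0],[0,0,-0.03,0,0,0,0],[0,0,-0.03,0,0,0,0]]' 60
python3 - <<'E'
from h import *
import pickle
o=bot.get_obs(); pickle.dump(o,open("o6.pkl","wb"));print(tojig(o['ee_pos']))
cv2.imwrite("pics/w6.png",optics.camera("wrist")[:,:,::-1])
cv2.imwrite("pics/s6.png",optics.camera("scene")[:,:,::-1])
E
```

```text
time: 10.95
ee_pos: [0.4776, 0.1867, 0.1129]
tcp_rot: [-180.0, -0.0, 14.8]
wrist_force: [0.4, -0.8, -2.6]
opening: 0.0191
time: 11.35
ee_pos: [0.4776, 0.1866, 0.1413]
tcp_rot: [-180.0, -0.0, 14.8]
wrist_force: [-0.2, -0.3, -3.3]
opening: 0.0188
[-0.06265438  0.00134394  0.14125796]
```

View pics/w6.png

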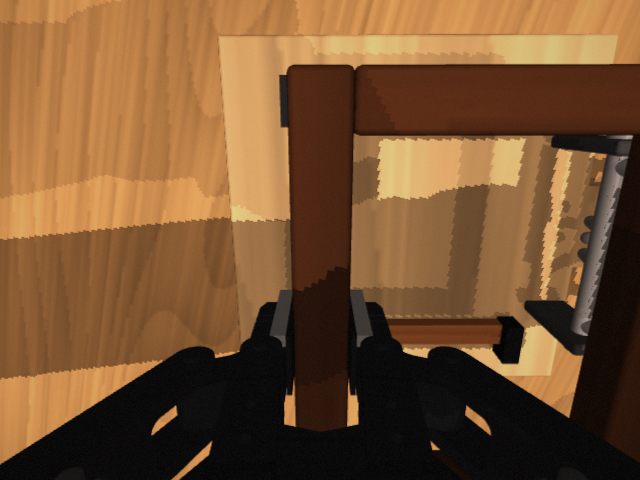

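View pics/s6.png

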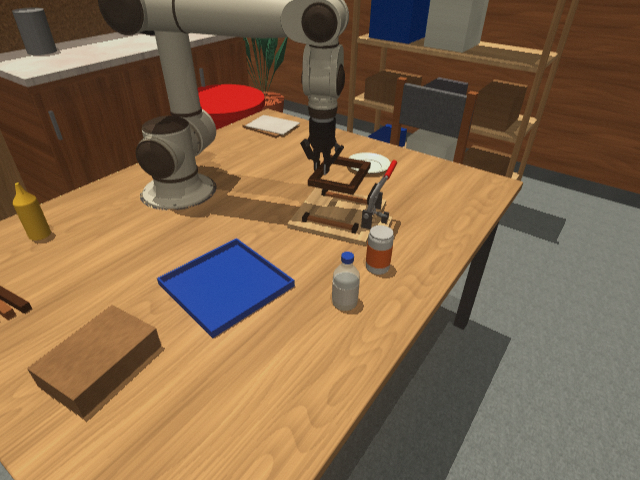

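The frame hangs level, about 3.3 N down, and the clamp is still open. I'll carry it over the tray, above bottle height.

```bash
python3 -m creep '[[0,0,-0.02,0,0,0,0],[0,0.005,-0.045,0,0,0,0],[-0.008,0.02,-0.065,0,0,0.02,0],[-0.02,0.05,-0.065,0,0,0.05,0],[-0.035,0.085,-0.065,0,0,0.09,0],[-0.05,0.12,-0.065,0,0,0.13,0],[-0.065,0.155,-0.065,0,0,0.17,0],[-0.08,0.19,-0.065,0,0,0.21,0]]' 60
python3 -c "
from h import *
print(go([.429,-.234,.205],[180,0,-9.5]))"
```

```text
time: 12.25
ee_pos: [0.4478, -0.0189, 0.2054]
tcp_rot: [-180.0, 0.1, 2.7]
wrist_force: [1.3, 0.2, -2.0]
opening: 0.0191
(array([-0.0288,  0.214 ,  0.0004]), array([1.000e-04, 1.100e-03, 2.125e-01]))
```

```bash
python3 -m creep '[[-0.005,0.035,0,0,0,0.035,0],[-0.01,0.07,0,0,0,0.07,0],[-0.015,0.105,0,0,0,0.105,0],[-0.02,0.14,0,0,0,0.14,0],[-0.024,0.17,0,0,0,0.17,0],[-0.027,0.195,0,0,0,0.195,0],[-0.029,0.21,0,0,0,0.208,0],[-0.03,0.215,0,0,0,0.213,0]]' 60
python3 -m creep '[[0,0,0.02,0,0,0,0],[0,0,0.045,0,0,0,0],[0,0,0.07,0,0,0,0],[0,0,0.095,0,0,0,0],[0,0,0.11,0,0,0,0],[0,0,0.11,0,0,0,0]]' 60
python3 - <<'E'
from h import *
o=bot.get_obs(); print(o["ee_pos"],o["tcp_rot"],go([.429,-.234,.006],[180,0,-9.5]))
for n in ("wrist","top","scene"): cv2.imwrite(f"pics/{n}7.png",optics.camera(n)[:,:,::-1])
im=cv2.imread("pics/top7.png"); cv2.imwrite("pics/top7c.png",cv2.resize(im[220:370,330:490],None,fx=4,fy=4))
E
```

```text
time: 13.05
ee_pos: [0.4286, -0.2346, 0.2054]
tcp_rot: [-180.0, 0.1, -9.5]
wrist_force: [0.3, 0.1, -2.4]
opening: 0.019
time: 13.65
ee_pos: [0.428, -0.2325, 0.0942]
tcp_rot: [-179.9, 0.2, -9.4]
wrist_force: [0.6, 1.1, -2.3]
opening: 0.019
[ 0.42801559 -0.23250952  0.09418881] [-179.92536384    0.19137376   -9.39651428] (array([0.0015, 0.0014, 0.0882]), array([-0.0013,  0.0033,  0.0018]))
```

View pics/wrist7.png

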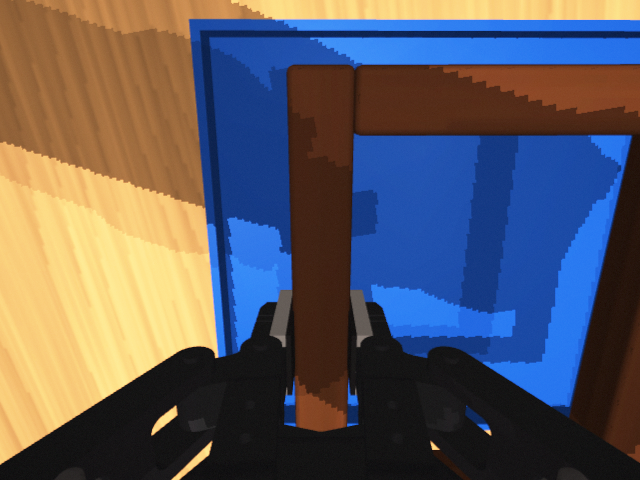

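View pics/scene7.png

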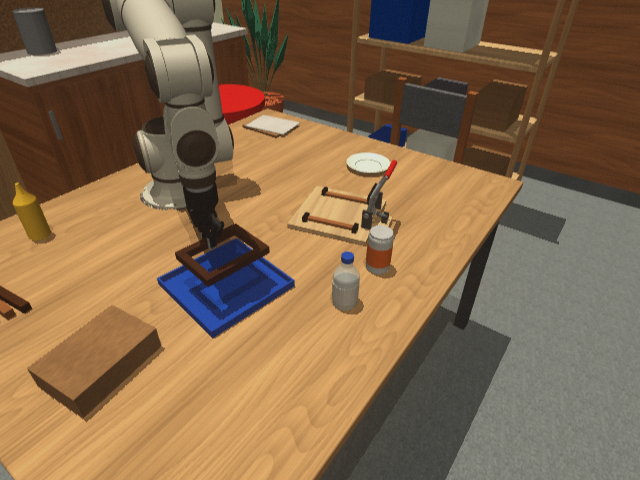

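View pics/top7c.png

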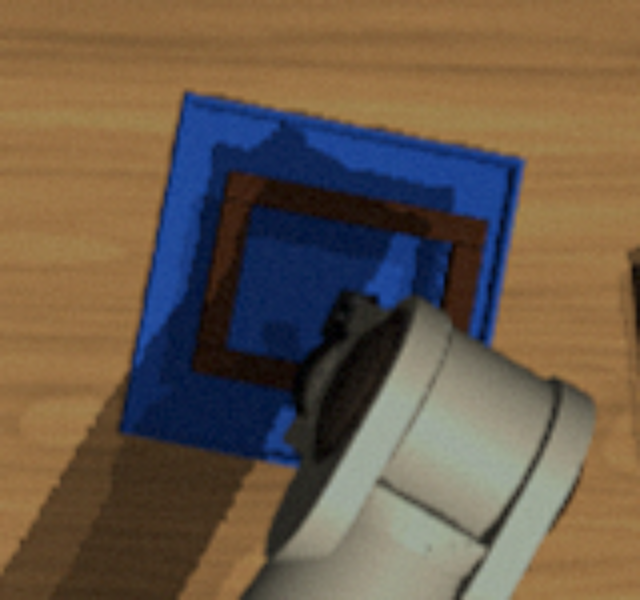

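Run:
```python
from h import *
o=bot.get_obs()
X=wray(o,[(203,32),(218,352)],.022); A=Ro.from_euler('xyz',o["tcp_rot"],degrees=True)
print(X, A.inv().apply(X-o["ee_pos"]).round(4), o["ee_pos"])
```

```text
[[ 0.39014575 -0.10932324  0.022     ]
 [ 0.35290231 -0.2917611   0.022     ]] [[-0.0593 -0.1163  0.0753]
 [-0.0662  0.0698  0.0754]] [ 0.42953703 -0.23371093  0.09745579]
```

The inner wall is 60 mm ahead of the grip and 116 mm to the side, as expected for a centred frame. I'll lower slowly.

```bash
python3 -m creep '[[0,0,0.02,0,0,0,0],[0,0,0.04,0,0,0,0],[0,0,0.055,0,0,0,0],[0,0,0.067,0,0,0,0],[0,0,0.076,0,0,0,0],[0,0,0.082,0,0,0,0],[0,0,0.085,0,0,0,0],[0,0,0.085,0,0,0,0]]' 60
python3 -m creep '[[0,0,0.0005,0,0,0,0],[0,0,0.001,0,0,0,0],[0,0,0.0015,0,0,0,0],[0,0,0.002,0,0,0,0]]' 60
```

```text
time: 14.6
ee_pos: [0.429, -0.2337, 0.0112]
tcp_rot: [-180.0, 0.0, -9.5]
wrist_force: [0.6, 0.9, -1.7]
opening: 0.0187
time: 15.0
ee_pos: [0.429, -0.2338, 0.0093]
tcp_rot: [180.0, -0.0, -9.5]
wrist_force: [-0.3, 0.0, -2.9]
opening: 0.0187
```

```bash
python3 -m creep '[[0,0,0.0006,0,0,0,0],[0,0,0.0012,0,0,0,0],[0,0,0.0018,0,0,0,0],[0,0,0.0024,0,0,0,0]]' 60
python3 -m creep '[[0,0,0.0004,0,0,0,0],[0,0,0.0008,0,0,0,0],[0,0,0.0008,0,0,0,0]]' 60
```

```text
time: 15.4
ee_pos: [0.4289, -0.2337, 0.0067]
tcp_rot: [-180.0, 0.0, -9.5]
wrist_force: [-0.4, -0.5, -3.0]
opening: 0.0189
time: 15.7
ee_pos: [0.4289, -0.2337, 0.0059]
tcp_rot: [-180.0, 0.0, -9.5]
wrist_force: [0.3, -0.1, -2.4]
opening: 0.0188
```

```bash
python3 -m creep '[[0,0,0.0005,0,0,0,0],[0,0,0.0008,0,0,0,0],[0,0,0.0008,0,0,0,0]]' 60
python3 -m creep '[[0,0,0.0005,0,0,0,0],[0,0,0.0008,0,0,0,0],[0,0,0.0008,0,0,0,0]]' 60
```

```text
time: 16.0
ee_pos: [0.429, -0.2337, 0.0054]
tcp_rot: [180.0, -0.0, -9.5]
wrist_force: [-0.2, 0.3, 0.2]
opening: 0.0189
time: 16.3
ee_pos: [0.429, -0.2338, 0.0053]
tcp_rot: [180.0, -0.0, -9.5]
wrist_force: [-3.5, 1.6, 8.7]
opening: 0.0185
```

It has touched down, about 9 N against the floor. I'll release and withdraw.

```bash
python3 -m creep '[[0,0,-0.0005,0,0,0,0.25],[0,0,-0.0005,0,0,0,0.35],[0,0,-0.0005,0,0,0,0.45],[0,0,-0.0005,0,0,0,0.5],[0,0,-0.0005,0,0,0,0.5]]' 20
python3 -m creep '[[0,0,-0.006,0,0,0,0.5],[0,0,-0.018,0,0,0,0.5],[0,0,-0.035,0,0,0,0.5],[0,0,-0.06,0,0,0,0.5],[0,0,-0.09,0,0,0,0.5],[0,0,-0.12,0,0,0,0.5],[-0.02,0,-0.15,0,0,0,0.5],[-0.04,0,-0.18,0,0,0,0.5]]' 20
python3 -m creep '[[-0.03,0,-0.03,0,0,0,0.5],[-0.07,0,-0.03,0,0,0,0.5],[-0.1,0,-0.03,0,0,0,0.5],[-0.1,0,-0.03,0,0,0,0.5]]' 20
python3 - <<'E'
from h import *
for n in ("wrist","top","scene"): cv2.imwrite(f"pics/{n}8.png",optics.camera(n)[:,:,::-1])
im=cv2.imread("pics/top8.png"); cv2.imwrite("pics/top8c.png",cv2.resize(im[170:370,190:500],None,fx=2.5,fy=2.5))
E
```

```text
time: 16.8
ee_pos: [0.4289, -0.2337, 0.0048]
tcp_rot: [-180.0, 0.0, -9.5]
wrist_force: [-0.3, 0.5, 0.1]
opening: 0.0425
time: 17.6
ee_pos: [0.389, -0.2269, 0.1871]
tcp_rot: [180.0, -0.0, -9.4]
wrist_force: [-0.3, -1.4, 0.2]
opening: 0.0426
time: 18.0
ee_pos: [0.2887, -0.2103, 0.217]
tcp_rot: [179.9, -0.1, -9.5]
wrist_force: [0.4, -0.4, 0.2]
opening: 0.0426
```

View pics/top8c.png

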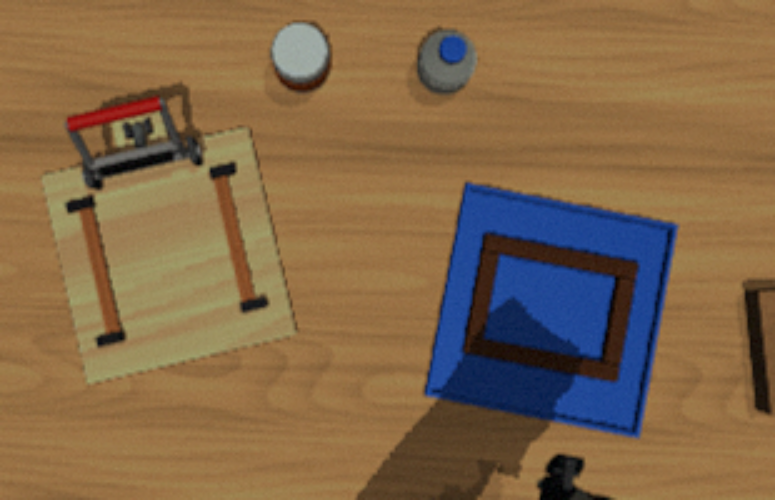

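View pics/scene8.png

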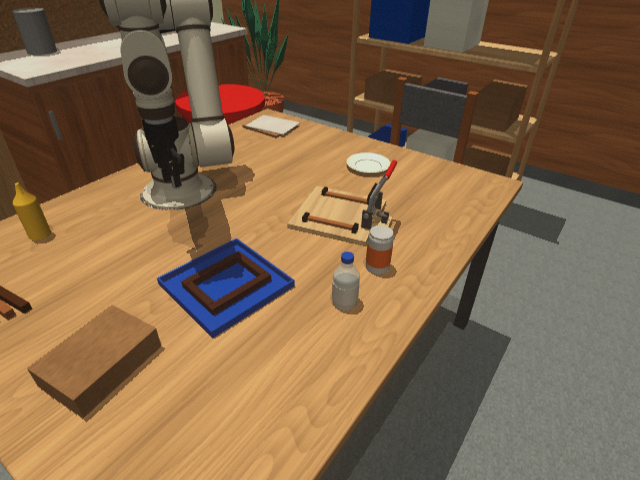

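The frame lies flat in the middle of the tray, at about (411,293) in the top view. The clamp stands open, the other objects look where they were, and the gripper is clear. I'll hand it in.

```bash
python3 -c "
from workcell import bot
print(bot.job_done(), bot.get_obs()['time'])"
```

```text
the job is handed in; nothing more can be done
the job is handed in; nothing more can be done
```

The frame is out of the jig and lying flat in the middle of the blue tray, and the clamp is standing open by itself. I handed the job in at about 18 s of the 56 s allowed.

- **Clamp:** I gripped the red handle, swung it through its arc to about 1.6 rad and let go. It stayed open while I worked, and both the top and scene pictures at the end show it open.
- **Frame:** I gripped it across the middle of the front bar, lifted it straight up, and lowered it until it touched the tray floor with about 9 N. Then I released it and backed away. The last pictures show it within the tray walls.
- **Other objects:** by eye, the can, bottle, plate and carton look undisturbed; I did not measure their positions again. The gripper ended well clear, with the wrist force near zero.

**Disagreements along the way:**
- The real handle arc was a few mm further out than my measurement, so the wrist force rose to about 35 N partway through the lift. I corrected the path, and it stayed below about 10 N for the rest of the swing.
- The top and scene views of the tray differed by about 5 mm, and the tray's measured angle was uncertain by about 2°. Both are well inside the room around the frame.

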